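Clamp the plaster mould in the ratchet press

TASK

The ratchet of the bench press is set to loosen: flip its reversing lever fully over to tighten, then swing the handle back and forth between its stops until the screw holds the plaster mould firmly, that is until tightening takes about 9 N at the wooden grip (12 N cracks the plaster). Let go at the end with the lever still set to tighten, and leave the pots and tools around the press alone.

Things in the scene. Friction and masses are not known exactly. Their poses are not given: they have to be found in the camera images.
- press: grey iron bench press fixed to the table: base 200 x 290 x 20 mm, two upright columns 115 mm either side of its middle along its own y, and a cross beam with its top 175 mm above the table. Origin: on the table under the screw axis; z up. The ratchet handle lies above the beam and at mid-swing points along the press's own -y.
- screw_axis (a point): on the upright screw axis, 194 mm above the table, amid the toothed ratchet wheel (78 mm across, 18 teeth). The 18 mm screw rod sticks up to 265 mm above the table at the start and sinks 24 mm per turn of the wheel. Clockwise seen from above presses the mould. The screw stays put when the handle is released or swung back.
- handle_grip (a point): on the handle's wooden grip: an upright round post 24 mm thick, 160 mm from the screw axis, 212 to 262 mm above the table; the point is on its axis at 240 mm. The steel handle bar under it is 18 mm wide, its top 212 mm above the table. Set to tighten, swinging clockwise (from above) turns the screw; swinging back slips over the teeth with 3 N or less.
- handle (a joint): swing of the handle, rad: 0 along the press's own -y, growing clockwise seen from above; hard stops at -0.5 and +0.5. Under 1 N swings it when not driving. Driving takes 6.5 N at the grip with the pad clear of the mould, then 0.9 N more per 0.1 rad: 8 N clamps with 60 N, 9 N with 100 N (wanted), 12 N with 225 N (about to crack). Felt at standstill after a push, it is 1 to 2 N less.
- selector_tip (a point): on the reversing lever's upright round pin: 12 mm thick, 218 to 244 mm above the table, the point on its axis at 236 mm. The lever lies on the handle bar, its top 218 mm above the table, and turns about an upright pivot 58 mm from the screw axis; the pin is 40 mm from that pivot, on the side away from the screw.
- selector (a joint): angle of the lever against the bar, rad, clockwise from above positive: -0.4 (pin on the anticlockwise side of the bar) loosens, +0.4 (clockwise side) tightens, stops at both; stays where left. Pushing it over takes about 4 N at the pin, but the handle gives way before it, at most as far as its clockwise stop (+0.5), where the lever must go over.
- pad: black rubber-faced pad under the screw's platen, 96 x 136 x 8 mm, springy (about 100 N per mm). Its underside lies 100 mm above this body's origin; at the start the underside is 100 mm above the table.
- mould: white two-part plaster mould between base and pad, 120 x 160 mm, 80 mm high, set into the base and immovable. Origin: centre of its underside, 5 to 11 mm below the base's top. The gap between its top and the pad is 5 to 11 mm at the start.
- slip_bowl: red plastic bowl, 130 mm wide, 65 mm high, bystander. Origin: centre of its underside.
- wood_knife: pale wooden modelling knife, about 175 mm long, bystander lying flat. Origin: under its middle.
- clay_cup: terracotta cup, 76 mm wide, 85 mm high, bystander. Origin: centre of its underside.
- glaze_jar: grey jar with white cap, 70 mm wide, 90 mm high, bystander. Origin: centre of its underside.

How it is judged:
By the outcome, as a careful person would: the job done as asked, in the order asked, and still so for the second after the job is handed in, with the robot touching nothing.
It also fails if it takes over 72 s, if anything falls off the work surface, if the arm or the gripper's body presses on something with over 40 N, if the wrist force passes 120 N, or if a joint passes its speed limit or range.

ROBOT

A 6-joint arm with a two-finger parallel gripper is mounted at the origin on the work surface. World frame = base frame: x ahead of the robot, y to its left, z up, the work surface at z = 0. Lengths are in m, angles in rad, forces in N, time in s.
With the tool pointing down it reaches from about 0.375 to 0.975 m from the base axis. Payload 3.8 kg.
Tool frame: the origin (TCP) lies midway between the tips of the shut fingers; the grasp point (between the pads) lies 19 mm behind it; z points along the fingers, y is the line along which they close (so a half turn about z gives the same grasp; the last joint's range is limited). The gripper opens to 85 mm and grips with 20 to 120 N. Pads are 22 mm wide; open, the fingers measure 114 mm over their backs; the gripper's body (76 mm by 85 mm) begins 54 mm behind the grasp point. The pads swing forward as they close: fully open they stand 13 mm farther back than shut.
Start: joints at [1.067, 0.264, 1.604, -0, 1.274, -0.037], TCP at [0.304, 0.603, 0.231] pointing down, gripper open.
Joint ranges: [-2.63, 2.63], [-0.94, 2.18], [0.31, 2.57], [-1.31, 4.45], [0, 2.66], [-2.55, 2.55]. Speed limits (rad/s): [2.57, 2.57, 3.14, 3.14, 3.14, 3.14].

INTERFACE

Orientations are given as a rotation vector (axis times angle).
In Python, from workcell import bot gives the robot as it stands.
- The arm moves only by the tool step_arm, never from a script. Its argument "motion" is a list of rows, each a list of 5 numbers: the finger opening in cm, from 0 to 8.54, then the shift along the tool's x, y, z in cm, then the turn about the tool's z in degrees. In form: [[claw, dx, dy, dz, twist], ...]. A call has 1 to 20 rows; each row is the pose to reach, as a shift and turn from the pose commanded when the call began, along the tool's axes at that moment; what a row does not reach only later rows make up. A row lasts 1/10 s, in which the tool goes at most 50 mm and 8.59 degrees, less where a joint would pass 70% of its speed; a pose out of reach is approached as far as the arm can. A call with a gripper value outside its range is refused whole. The fingers move at their own pace and stop on an object; "force" is the grip in N (left out, the last holds). Time passes only in rows, so rows that repeat a pose let the fingers close. It gives the time, the measured TCP pose, the force, the opening and the grip force at its end, in the units of the state.
- bot.read_state(): the state, without advancing time (a new reading comes with each control period).
- bot.read_camera(name): name is "side" or "top" or "wrist"; returns (picture, depth): 400x640x3 uint8, red, green, blue; 400x640 float32, m along the optical axis (not along the pixel's ray), 0 where there is no reading.
- bot.calibration(name): a dict with "mtx" (3x3 intrinsics, pixels), "k1" (the pictures are not rectified: a ray, as slopes to the right and down, at radius r is drawn at 1 + k1 r^2 times it, then the intrinsics apply), "origin" and "orientation" of the camera in the world; the wrist camera has in their place "T_tool_cam" (4x4, takes a point from camera to tool coordinates, whose origin is the TCP and whose axes are the flange's). Camera axes: x right, y up, looking along -z (the intrinsics and any distortion apply to the point x, -y, -z); pixel columns grow to the right and rows downward; lengths in m; the calibration is good to about 2 mm. A picture is of the moment at which its call begins: read the wrist's pose just before it. calibration takes no time and is no camera call.
- bot.finish_job(): hands the job in; it is judged then, once.
The state is a dict: "time": time; "q": joint angles; "joint_vel": joint speeds; "joint_torque": joint torques, N m; "tool_pos": TCP position; "tcp_rot": TCP orientation; "wrist_force": force on the tool from outside, world axes, zero at the start; "torque": the same for the moment, N m; "width": opening from 0.0 (shut) to 1.0 (fully open); "grip_force": force on a finger pad.
Only numpy, scipy, OpenCV 4.12 (cv2) and the standard library are available. Lean on these libraries where they do the work, as an engineer would, in place of code of your own. Each camera call takes 0.05 s, during which the arm holds its last target. There are 200 camera calls.

## Working session

There is one attempt and no reset: what is moved stays moved. The work goes in short steps, Python scripts to look and compute and a tool call to move; the robot and the scene stay as the last step left them, time stands still between calls to the robot, and variables do not carry over. Pictures are saved under pics/ and viewed, at most 10 in all, crops included, and the job is handed in when it is done.

Besides the shell and the picture viewer there is one more tool, called after "Emit:" in YAML: its name, and indented under it one key for each argument. step_arm: Moves the arm, as the interface text tells. Its arguments: {"type":"object","properties":{"motion":{"type":"array","items":{"type":"array","items":{"type":"number"}}},"force":{"type":"number"}},"required":["motion"]}

```bash
mkdir -p pics; cat > h.py <<'E'
import numpy as np, cv2
from scipy.spatial.transform import Rotation as R
from workcell import bot
def snap(n,f):
    s=bot.read_state(); p,d=bot.read_camera(n); np.savez(''+f+'.npz',p=p,d=d,tp=s['tool_pos'],tr=s['tcp_rot'])
    cv2.imwrite('pics/'+f+'.png',p[:,:,::-1]); return p,d
def pose(n,f):
    c=bot.calibration(n)
    if n=='wrist':
        z=np.load(''+f+'.npz'); T=np.array(c['T_tool_cam']); Rt=R.from_rotvec(z['tr']).as_matrix()
        return c,Rt@T[:3,:3],Rt@T[:3,3]+z['tp']
    o=np.array(c['orientation']); o=R.from_rotvec(o).as_matrix() if o.size==3 else o
    return c,o,np.array(c['origin'])
def px(n,f,u,v,z=None):
    "world point of pixel: by depth, or on the plane of height z"
    c,Ro,o=pose(n,f); M=np.array(c['mtx']); k=np.array([c['k1'],0,0,0.])
    a=cv2.undistortPoints(np.array([[[u,v]]],float),M,k)[0,0]
    r=Ro@np.array([a[0],-a[1],-1]); 
    if z is None: return o+r*np.load(''+f+'.npz')['d'][int(v),int(u)]
    return o+r*(z-o[2])/r[2]
E
python3 - <<'E'
from h import *
for n in('top','side'):
    snap(n,n+'0'); print(bot.calibration(n))
print(bot.read_state())
E
```

```text
{'mtx': array([[461.72076441,   0.        , 308.29862391],
       [  0.        , 461.72076441, 204.62549491],
       [  0.        ,   0.        ,   1.        ]]), 'k1': 0.019991253138416733, 'origin': array([0.49634118, 0.00544367, 1.39783064]), 'orientation': array([ 0.05734722, -0.03122763, -1.57175877])}
{'mtx': array([[446.67137966,   0.        , 314.99521561],
       [  0.        , 446.67137966, 201.47127078],
       [  0.        ,   0.        ,   1.        ]]), 'k1': -0.03886454678324256, 'origin': array([ 0.40172596, -0.32171563,  1.32174817]), 'orientation': array([ 0.31899701, -0.07112926, -0.37789446])}
{'time': 0.1, 'q': array([ 1.06710073e+00,  2.64689386e-01,  1.60528591e+00, -2.04468784e-05,
        1.27371117e+00, -3.68971380e-02]), 'joint_vel': array([ 0.00056228, -0.00031053, -0.00105128, -0.00136891,  0.00092208,
        0.00092762]), 'joint_torque': array([ 7.03070546e-04, -5.16704428e+01, -3.68590879e+01, -1.61937278e-04,
        6.14910692e-03,  9.92089576e-05]), 'tool_pos': array([0.30344355, 0.60217802, 0.23005256]), 'tcp_rot': array([-0.72647163, -3.05588598,  0.00317718]), 'wrist_force': array([ 0.41895863, -1.2017302 ,  0.87050969]), 'torque': array([ 0.00695591,  0.01471985, -0.03431153]), 'grip_force': 0.0, 'width': 0.9966428324221075}
```

View pics/top0.png

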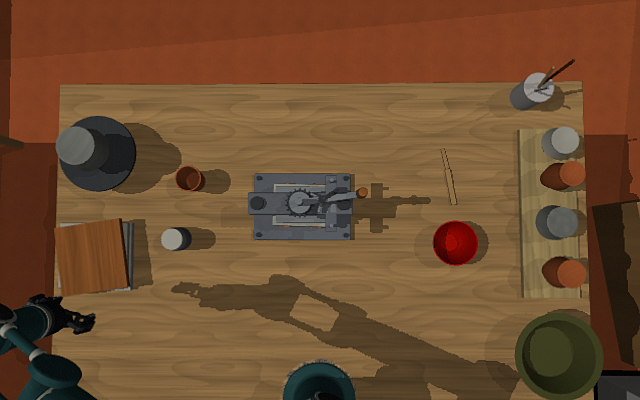

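View pics/side0.png

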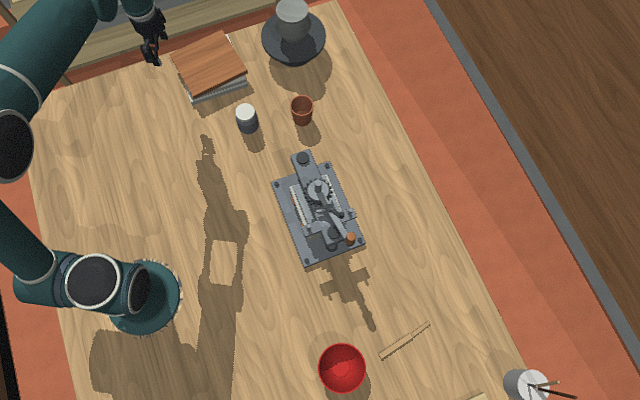

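The top view shows the press around (300,205), with the rod top at about (298,201) and the orange grip at (362,192). The handle points image right, which is world -y. The jar is at (175,240), the cup at (190,178) and the bowl at (456,243). I'll enlarge the press.

```bash
python3 - <<'E'
from h import *
a=cv2.imread('pics/top0.png')[155:255,240:380]; b=cv2.imread('pics/side0.png')[140:275,265:375]
cv2.imwrite('pics/c0.png',np.hstack([cv2.resize(a,None,fx=3.5,fy=3.5,interpolation=2),cv2.resize(b[:,:],(285,350),interpolation=2)]))
for q,z in (((298,200),.265),((362,192),.262),((330,200),.24),((252,174),.02),((354,239),.02),((252,239),.02),((354,174),.02)): print(q,px('top','top0',*q,z),px('top','top0',*q))
E
```

```text
(298, 200) [0.57174184 0.04957961 0.265     ] [0.5720355  0.04975151 0.26058798]
(362, 192) [ 0.59135131 -0.10798985  0.262     ] [ 0.59143381 -0.10808835  0.2610137 ]
(330, 200) [ 0.57323707 -0.0298503   0.24      ] [ 0.57514775 -0.03072727  0.21123064]
(252, 174) [0.66664486 0.19745773 0.02      ] [ 0.6693448   0.20050187 -0.00184374]
(354, 239) [ 0.47157767 -0.10737541  0.02      ] [ 0.47120643 -0.10906674 -0.00065577]
(252, 239) [0.47179692 0.19630512 0.02      ] [ 0.47132107  0.2000054  -0.00671236]
(354, 174) [ 0.66572409 -0.10865079  0.02      ] [ 0.66827722 -0.11037055 -0.00076819]
```

View pics/c0.png

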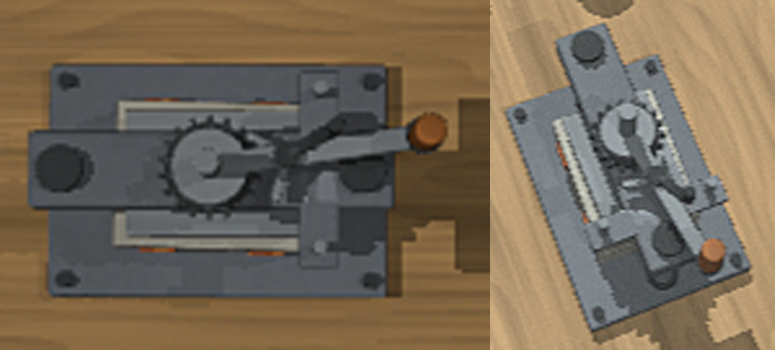

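The screw axis is at about (0.572, 0.050), and the press is aligned with the world. The grip is at about (0.591,-0.108), so the handle is at about -0.12 rad. I'll move above it for a closer look.

Emit:
step_arm:
  motion:
    - [0,0,0,-10,0]
    - [0,0,0,-10,0]
    - [0,-54,-46,-20,63]
    - [0,-54,-46,-20,63]
    - [0,-54,-46,-20,63]
    - [0,-54,-46,-20,63]
    - [0,-54,-46,-20,63]
    - [0,-54,-46,-20,63]
    - [0,-54,-46,-20,63]
    - [0,-54,-46,-20,63]
    - [0,-54,-46,-20,63]
    - [0,-54,-46,-20,63]
    - [0,-54,-46,-20,63]
    - [0,-54,-46,-20,63]
    - [0,-54,-46,-20,63]
    - [0,-54,-46,-20,63]
    - [0,-54,-46,-20,63]
    - [0,-54,-46,-20,63]
    - [0,-54,-46,-20,63]
    - [0,-54,-46,-20,63]

```text
time: 2.1
tool_pos: [0.5784, -0.0496, 0.4309]
tcp_rot: [-2.214, -2.227, 0.0]
wrist_force: [-0.1, -0.1, 0.6]
width: 0.003
grip_force: 0.0
```

```bash
python3 - <<'E'
from h import *
snap('wrist','w0')
s=bot.read_state(); print(s['time'],s['tool_pos'],s['wrist_force'],s['q']); print(R.from_rotvec(s['tcp_rot']).as_matrix().round(3))
E
```

```text
2.15 [ 0.57845271 -0.04943819  0.43113128] [-0.64228917  0.14230139 -0.82402343] [-1.28451008e-01  2.77370153e-02  1.51368820e+00  4.82768474e-04
  1.60067470e+00 -1.34800455e-01]
[[-0.006  1.    -0.   ]
 [ 1.     0.006  0.001]
 [ 0.001 -0.    -1.   ]]
```

View pics/w0.png

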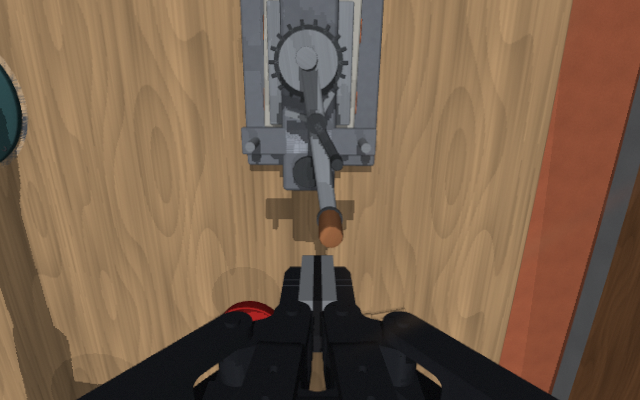

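The wrist view shows the rod top at (307,56), the grip top at (331,237), the lever's pin near (338,162), and two posts on a crossbar at (250,147) and (366,149).

```bash
python3 - <<'E'
from h import *
for n,q,z in (('rod',(307,56),.265),('grip',(331,237),.262),('pin',(338,163),.244),('postL',(250,147),.2),('postR',(366,149),.2)): print(n,px('wrist','w0',*q,z).round(4),px('wrist','w0',*q).round(4))
a=cv2.imread('pics/w0.png')[20:260,230:400]
cv2.imwrite('pics/c1.png',cv2.resize(a,None,fx=2.5,fy=2.5,interpolation=2))
E
```

```text
rod [0.5709 0.0515 0.265 ] [0.5709 0.0516 0.264 ]
grip [ 0.593  -0.1076  0.262 ] [ 0.5929 -0.1071  0.263 ]
pin [ 0.599  -0.0403  0.244 ] [ 0.5991 -0.0407  0.2426]
postL [ 0.5095 -0.0336  0.2   ] [ 0.5112 -0.032   0.2092]
postR [ 0.6306 -0.0351  0.2   ] [ 0.6295 -0.0337  0.2076]
```

View pics/c1.png

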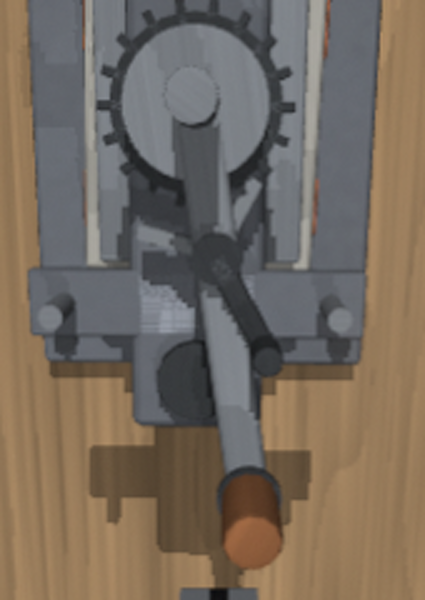

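Emit:
step_arm:
  motion:
    - [0,0.9,5.9,0,0]
    - [0,0.9,5.9,0,0]
    - [0,0.9,5.9,20.5,0]
    - [0,0.9,5.9,20.5,0]
    - [0,0.9,5.9,20.5,0]
    - [0,0.9,5.9,20.5,0]
    - [0,0.9,5.9,20.5,0]
    - [0,0.9,5.9,20.5,0]
    - [0,0.9,5.9,20.5,0]

```text
time: 3.05
tool_pos: [0.64, -0.0414, 0.2302]
tcp_rot: [2.213, 2.224, 0.005]
wrist_force: [-0.1, -0.2, 0.1]
width: -0.003
grip_force: 0.0
```

Emit:
step_arm:
  motion:
    - [0,0,-1,0,0]
    - [0,0,-2,0,0]
    - [0,0,-3,0,0]
    - [0,0,-4,0,0]
    - [0,0,-5,0,0]
    - [0,0,-6,0,0]
    - [0,0,-7,0,0]
    - [0,0,-7,0,0]

```text
time: 3.85
tool_pos: [0.5661, -0.0419, 0.2259]
tcp_rot: [-2.216, -2.225, 0.002]
wrist_force: [-0.3, 0.1, -0.6]
width: -0.001
grip_force: 0.0
```

Emit:
step_arm:
  motion:
    - [0,0.1,-0.7,0,0]
    - [0,0.3,-1.4,0,0]
    - [0,0.5,-2.0,0,0]
    - [0,0.7,-2.6,0,0]
    - [0,0.9,-3.0,0,0]
    - [0,1.0,-3.3,0,0]
    - [0,1.0,-3.4,0,0]

```text
time: 4.55
tool_pos: [0.5342, -0.0315, 0.2265]
tcp_rot: [2.216, 2.226, 0.003]
wrist_force: [4.4, 0.1, -1.5]
width: -0.005
grip_force: 2.5
```

```bash
python3 - <<'E'
from h import *
snap('wrist','w1'); snap('top','t1')
s=bot.read_state(); print(s['time'],s['tool_pos'],s['wrist_force'])
a=cv2.imread('pics/w1.png'); b=cv2.imread('pics/t1.png')[155:255,240:380]
cv2.imwrite('pics/c2.png',np.vstack([a[60:300,180:460],cv2.resize(b,(280,200),interpolation=2)]))
E
```

```text
4.65 [ 0.53421575 -0.03155427  0.22648538] [3.80523893 0.29782431 0.23406431]
```

View pics/c2.png

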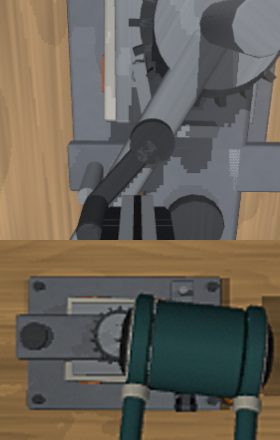

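The bar is at its clockwise stop and the lever is partway over, so I'll keep pushing.

Emit:
step_arm:
  motion:
    - [0,0.2,-0.3,0,0]
    - [0,0.3,-0.6,0,0]
    - [0,0.4,-0.8,0,0]
    - [0,0.4,-0.8,0,0]

```text
time: 5.05
tool_pos: [0.5283, -0.027, 0.2267]
tcp_rot: [2.215, 2.224, 0.009]
wrist_force: [11.1, 3.0, -3.3]
width: -0.003
grip_force: 5.2
```

Emit:
step_arm:
  motion:
    - [0,0,2,0,0]
    - [0,0,2,-5,0]
    - [0,0,2,-10,0]
    - [0,-6.3,-3.5,-14,28.6]
    - [4.5,-6.3,-3.5,-14,28.6]
    - [4.5,-6.3,-3.5,-14,28.6]
    - [4.5,-6.3,-3.5,-14,28.6]
    - [4.5,-6.3,-3.5,-14,28.6]

```text
time: 5.85
tool_pos: [0.49, -0.0914, 0.366]
tcp_rot: [-2.697, -1.608, 0.003]
wrist_force: [1.4, -0.4, -0.3]
width: 0.525
grip_force: 0.0
```

```bash
python3 - <<'E'
from h import *
snap('wrist','w2')
s=bot.read_state(); print(s['time'],s['tool_pos'],s['wrist_force'],s['width'])
E
```

```text
5.9 [ 0.49018196 -0.09127565  0.3657851 ] [ 0.3610834   0.92096956 -0.58781818] 0.5256256877280424
```

View pics/w2.png

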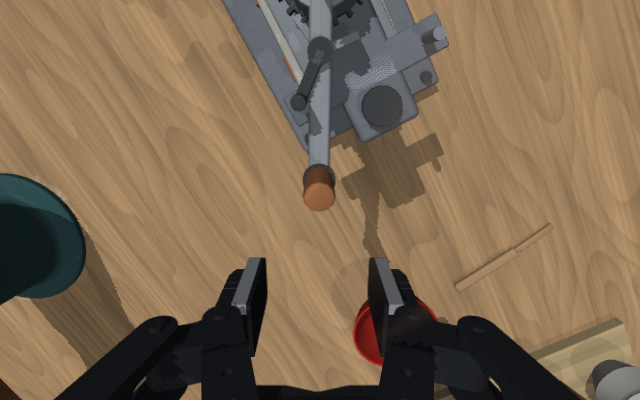

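The lever is over on the clockwise side: pivot (319,47), pin (299,102), grip (319,193). I'll compute its angle.

```bash
python3 - <<'E'
from h import *
P=px('wrist','w2',320,44,.222);p=px('wrist','w2',298.5,101,.244);g=px('wrist','w2',319.5,195,.262)
S=np.array([.571,.0505,0]);an=lambda a,b:np.arctan2(-(b-a)[0],-(b-a)[1])
print(P,p,g,an(S,P),an(P,p),an(S,g),np.hypot(*(p-P)[:2]),np.hypot(*(g-S)[:2]))
E
```

```text
[0.54385574 0.00274342 0.222     ] [ 0.51158465 -0.02474452  0.244     ] [ 0.49414543 -0.08839746  0.262     ] 0.5168508448212189 0.8652684779220127 0.5053876290671689 0.042391161485598516 0.15874233802583165
```

The pin is where +0.4 puts it (tighten). Next I'll cage the grip.

Emit:
step_arm:
  motion:
    - [4.5,0.4,0.2,5,0]
    - [4.5,0.4,0.2,10,0]
    - [4.5,0.4,0.2,14.2,0]
    - [4.5,0.4,0.2,14.2,0]
    - [3.4,0.4,0.2,14.2,0]
    - [3.4,0.4,0.2,14.2,0]
    - [3.4,0.4,0.2,14.2,0]

```text
time: 6.6
tool_pos: [0.4969, -0.0892, 0.2277]
tcp_rot: [2.694, 1.609, 0.006]
wrist_force: [1.2, 0.6, 1.1]
width: 0.397
grip_force: 0.0
```

```bash
cat > st.py <<'E'
from h import *
s=bot.read_state(); M=R.from_rotvec(s['tcp_rot']).as_matrix(); S=np.array([.571,.0505]); d=s['tool_pos'][:2]-S
th=np.arctan2(-d[0],-d[1]); t=np.array([-np.cos(th),np.sin(th)]); f=s['wrist_force']
print(s['time'],s['tool_pos'].round(4),'th',th.round(3),'r',np.hypot(*d).round(4),'yaw',np.arctan2(M[0,0],M[1,0]).round(3),'Ft',(f[:2]@t).round(2),f.round(2),'opening',(s['width']*85.4).round(1),s['grip_force'])
E
python3 st.py
```

```text
Traceback (most recent call last):
  File "st.py", line 4, in <module>
    print(s['time'],s['tool_pos'].round(4),'th',th.round(3),'r',np.hypot(*d).round(4),'yaw',np.arctan2(M[0,0],M[1,0]).round(3),'Ft',(f[:2]@t).round(2),f.round(2),'opening',(s['width']*85.4).round(1),s['grip_force'])
                                                                                                                                                                            ^^^^^^^^^^^^^^^^^^^^^^^
AttributeError: 'float' object has no attribute 'round'
```

```bash
sed -i "s/(s\['width'\]\*85.4).round(1)/s['width']*85.4/" st.py; python3 st.py
```

```text
6.6 [ 0.4969 -0.0892  0.2277] th 0.487 r 0.1582 yaw 0.494 Ft -0.81 [1.22 0.56 1.1 ] opening 33.880374343478096 0.0
```

Emit:
step_arm:
  motion:
    - [3.4,0.06,1.35,0,-4.9]
    - [3.4,0.23,2.69,0,-9.7]
    - [3.4,0.51,4.01,0,-14.6]
    - [3.4,0.91,5.3,0,-19.5]
    - [3.4,1.41,6.56,0,-24.4]
    - [3.4,2.02,7.76,0,-29.2]
    - [3.4,2.73,8.91,0,-34.1]
    - [3.4,3.53,10.0,0,-39]
    - [3.4,4.43,11.0,0,-43.8]
    - [3.4,5.41,11.95,0,-48.7]
    - [3.4,6.46,12.8,0,-53.6]
    - [3.4,6.46,12.8,0,-53.6]

```text
time: 7.8
tool_pos: [0.6405, -0.0925, 0.2266]
tcp_rot: [1.679, 2.651, 0.003]
wrist_force: [-0.0, -0.0, 0.7]
width: 0.397
grip_force: 0.0
```

```bash
python3 st.py
```

```text
7.8 [ 0.6405 -0.0925  0.2266] th -0.452 r 0.159 yaw -0.442 Ft 0.02 [-0.01 -0.04  0.68] opening 33.89713887800724 0.0
```

Emit:
step_arm:
  motion:
    - [3.4,0.04,1.0,0,-3.6]
    - [3.4,0.04,1.0,0,-3.6]

```text
time: 8.0
tool_pos: [0.6479, -0.0881, 0.2258]
tcp_rot: [1.598, 2.702, 0.001]
wrist_force: [-0.9, 0.8, 0.5]
width: 0.401
grip_force: 0.0
```

```bash
python3 st.py
```

```text
8.0 [ 0.6479 -0.0881  0.2258] th -0.507 r 0.1585 yaw -0.503 Ft 0.39 [-0.89  0.81  0.52] opening 34.23381024496628 0.0
```

Emit:
step_arm:
  motion:
    - [3.4,0.06,-1.35,0,4.9]
    - [3.4,0.23,-2.69,0,9.7]
    - [3.4,0.51,-4.01,0,14.6]
    - [3.4,0.91,-5.3,0,19.5]
    - [3.4,1.41,-6.56,0,24.4]
    - [3.4,2.02,-7.76,0,29.2]
    - [3.4,2.73,-8.91,0,34.1]
    - [3.4,3.53,-10.0,0,39]

```text
time: 8.8
tool_pos: [0.5435, -0.1068, 0.2254]
tcp_rot: [2.412, 2.005, 0.004]
wrist_force: [6.8, -1.6, -2.8]
width: 0.396
grip_force: 3.3
```

```bash
python3 st.py
```

```text
8.8 [ 0.5435 -0.1068  0.2254] th 0.173 r 0.1597 yaw 0.184 Ft -6.96 [ 6.79 -1.55 -2.84] opening 33.82103648855487 3.327202722430229
```

Emit:
step_arm:
  motion:
    - [3.4,0.06,-1.35,0,4.9]
    - [3.4,0.23,-2.69,0,9.7]
    - [3.4,0.51,-4.01,0,14.6]
    - [3.4,0.8,-4.95,0,18.2]

```text
time: 9.2
tool_pos: [0.4955, -0.0909, 0.2253]
tcp_rot: [2.698, 1.598, 0.003]
wrist_force: [4.3, -6.6, -3.9]
width: 0.397
grip_force: 3.4
```

```bash
python3 st.py
```

```text
9.2 [ 0.4955 -0.0909  0.2253] th 0.491 r 0.1603 yaw 0.501 Ft -6.88 [ 4.3  -6.56 -3.93] opening 33.92224652177493 3.4346797317266464
```

Emit:
step_arm:
  motion:
    - [3.4,0.06,1.35,0,-4.9]
    - [3.4,0.23,2.69,0,-9.7]
    - [3.4,0.51,4.01,0,-14.6]
    - [3.4,0.91,5.3,0,-19.5]
    - [3.4,1.41,6.56,0,-24.4]
    - [3.4,2.02,7.76,0,-29.2]
    - [3.4,2.73,8.91,0,-34.1]
    - [3.4,3.53,10.0,0,-39]
    - [3.4,4.43,11.0,0,-43.8]
    - [3.4,5.41,11.95,0,-48.7]
    - [3.4,6.46,12.8,0,-53.6]
    - [3.4,7.5,13.5,0,-58]
    - [3.4,7.5,13.5,0,-58]

```text
time: 10.5
tool_pos: [0.6487, -0.0877, 0.2249]
tcp_rot: [-1.58, -2.714, 0.004]
wrist_force: [-3.1, -1.8, 1.5]
width: 0.397
grip_force: 1.7
```

```bash
python3 st.py
```

```text
10.5 [ 0.6487 -0.0877  0.2249] th -0.512 r 0.1585 yaw -0.517 Ft 3.63 [-3.13 -1.84  1.47] opening 33.9073513863063 1.712348386645317
```

Emit:
step_arm:
  motion:
    - [3.4,0.06,-1.35,0,4.9]
    - [3.4,0.23,-2.69,0,9.7]
    - [3.4,0.51,-4.01,0,14.6]
    - [3.4,0.91,-5.3,0,19.5]

```text
time: 10.9
tool_pos: [0.5995, -0.1059, 0.2251]
tcp_rot: [2.022, 2.4, 0.004]
wrist_force: [6.9, 1.2, -3.7]
width: 0.397
grip_force: 3.3
```

```bash
python3 st.py
```

```text
10.9 [ 0.5995 -0.1059  0.2251] th -0.18 r 0.1589 yaw -0.17 Ft -7.0 [ 6.9   1.22 -3.69] opening 33.9192082432487 3.291536495089531
```

Emit:
step_arm:
  motion:
    - [3.4,0.06,-1.35,0,4.9]
    - [3.4,0.23,-2.69,0,9.7]

```text
time: 11.1
tool_pos: [0.5733, -0.1087, 0.2251]
tcp_rot: [2.217, 2.219, 0.005]
wrist_force: [6.7, -1.5, -3.6]
width: 0.398
grip_force: 3.4
```

```bash
python3 st.py
```

```text
11.1 [ 0.5733 -0.1087  0.2251] th -0.014 r 0.1592 yaw -0.001 Ft -6.72 [ 6.75 -1.52 -3.61] opening 34.00467580747104 3.3609263598918915
```

Still at the free level (about 6.8 N), so I'll continue.

Emit:
step_arm:
  motion:
    - [3.4,0.06,-1.35,0,4.9]
    - [3.4,0.23,-2.69,0,9.7]

```text
time: 11.3
tool_pos: [0.5463, -0.1071, 0.2251]
tcp_rot: [2.396, 2.023, 0.004]
wrist_force: [5.5, -2.5, -3.3]
width: 0.398
grip_force: 3.4
```

```bash
python3 st.py
```

```text
11.3 [ 0.5463 -0.1071  0.2251] th 0.156 r 0.1596 yaw 0.168 Ft -5.84 [ 5.51 -2.54 -3.28] opening 33.97982499888775 3.4045933932065964
```

Emit:
step_arm:
  motion:
    - [3.4,0.06,-1.35,0,4.9]

```text
time: 11.4
tool_pos: [0.533, -0.1046, 0.2251]
tcp_rot: [2.48, 1.919, 0.004]
wrist_force: [5.9, -4.4, -4.6]
width: 0.395
grip_force: 3.4
```

```bash
python3 st.py
```

```text
11.4 [ 0.533  -0.1046  0.2251] th 0.24 r 0.1597 yaw 0.254 Ft -6.75 [ 5.87 -4.39 -4.64] opening 33.74393981142095 3.409872427582741
```

Emit:
step_arm:
  motion:
    - [3.4,0.06,-1.35,0,4.9]
    - [3.4,0.23,-2.69,0,9.7]

```text
time: 11.6
tool_pos: [0.5073, -0.0961, 0.2253]
tcp_rot: [2.633, 1.702, 0.004]
wrist_force: [5.0, -5.5, -3.7]
width: 0.401
grip_force: 3.4
```

Emit:
step_arm:
  motion:
    - [3.4,0.06,-1.35,0,4.9]

```text
time: 11.7
tool_pos: [0.4951, -0.0902, 0.2253]
tcp_rot: [2.704, 1.588, 0.004]
wrist_force: [4.4, -6.4, -3.5]
width: 0.399
grip_force: 3.4
```

```bash
python3 st.py
```

```text
11.7 [ 0.4951 -0.0902  0.2253] th 0.495 r 0.1598 yaw 0.509 Ft -6.95 [ 4.43 -6.41 -3.48] opening 34.103448029419646 3.4283530712127686
```

Emit:
step_arm:
  motion:
    - [3.4,0.06,1.35,0,-4.9]
    - [3.4,0.23,2.69,0,-9.7]
    - [3.4,0.51,4.01,0,-14.6]
    - [3.4,0.91,5.3,0,-19.5]
    - [3.4,1.41,6.56,0,-24.4]
    - [3.4,2.02,7.76,0,-29.2]
    - [3.4,2.73,8.91,0,-34.1]
    - [3.4,3.53,10.0,0,-39]
    - [3.4,4.43,11.0,0,-43.8]
    - [3.4,5.41,11.95,0,-48.7]
    - [3.4,6.46,12.8,0,-53.6]
    - [3.4,7.5,13.5,0,-58]
    - [3.4,7.5,13.5,0,-58]

```text
time: 13.0
tool_pos: [0.6487, -0.0876, 0.2248]
tcp_rot: [1.59, 2.709, -0.001]
wrist_force: [-0.5, -0.7, 0.1]
width: 0.398
grip_force: 0.9
```

Emit:
step_arm:
  motion:
    - [3.4,0.06,-1.35,0,4.9]
    - [3.4,0.23,-2.69,0,9.7]

```text
time: 13.2
tool_pos: [0.6242, -0.0987, 0.2249]
tcp_rot: [1.819, 2.559, 0.002]
wrist_force: [-0.2, -0.9, 0.1]
width: 0.398
grip_force: 0.2
```

```bash
python3 st.py
```

```text
13.2 [ 0.6242 -0.0987  0.2249] th -0.342 r 0.1584 yaw -0.335 Ft 0.48 [-0.19 -0.89  0.06] opening 34.00340878440969 0.18627963960170746
```

Emit:
step_arm:
  motion:
    - [3.4,0.06,-1.35,0,4.9]
    - [3.4,0.23,-2.69,0,9.7]

```text
time: 13.4
tool_pos: [0.5987, -0.1057, 0.225]
tcp_rot: [2.029, 2.394, 0.005]
wrist_force: [6.7, 0.6, -3.3]
width: 0.395
grip_force: 3.2
```

```bash
python3 st.py
```

```text
13.4 [ 0.5987 -0.1057  0.225 ] th -0.175 r 0.1587 yaw -0.165 Ft -6.73 [ 6.74  0.55 -3.28] opening 33.75325177332424 3.2177435606718063
```

Emit:
step_arm:
  motion:
    - [3.4,0.06,-1.35,0,4.9]

```text
time: 13.5
tool_pos: [0.5858, -0.1076, 0.2249]
tcp_rot: [2.129, 2.304, 0.006]
wrist_force: [7.6, -0.2, -3.2]
width: 0.4
grip_force: 3.3
```

Emit:
step_arm:
  motion:
    - [3.4,0.06,-1.35,0,4.9]

```text
time: 13.6
tool_pos: [0.5724, -0.1085, 0.2249]
tcp_rot: [2.225, 2.211, 0.005]
wrist_force: [7.1, -1.7, -3.9]
width: 0.399
grip_force: 3.4
```

```bash
python3 st.py
```

```text
13.6 [ 0.5724 -0.1085  0.2249] th -0.009 r 0.159 yaw 0.006 Ft -7.08 [ 7.09 -1.72 -3.89] opening 34.094767986702394 3.358127698302269
```

Emit:
step_arm:
  motion:
    - [3.4,0.06,-1.35,0,4.9]

```text
time: 13.7
tool_pos: [0.5588, -0.1082, 0.2249]
tcp_rot: [2.317, 2.113, 0.005]
wrist_force: [6.2, -1.6, -3.0]
width: 0.395
grip_force: 3.4
```

Emit:
step_arm:
  motion:
    - [3.4,0.06,-1.35,0,4.9]

```text
time: 13.8
tool_pos: [0.5454, -0.1067, 0.225]
tcp_rot: [2.405, 2.012, 0.005]
wrist_force: [5.2, -3.9, -3.7]
width: 0.402
grip_force: 3.4
```

```bash
python3 st.py
```

```text
13.8 [ 0.5454 -0.1067  0.225 ] th 0.162 r 0.1592 yaw 0.178 Ft -5.8 [ 5.25 -3.89 -3.7 ] opening 34.317455383050216 3.419352248311043
```

Emit:
step_arm:
  motion:
    - [3.4,0.06,-1.35,0,4.9]

```text
time: 13.9
tool_pos: [0.5321, -0.104, 0.225]
tcp_rot: [2.489, 1.907, 0.005]
wrist_force: [5.7, -4.7, -3.8]
width: 0.395
grip_force: 3.4
```

Emit:
step_arm:
  motion:
    - [3.4,0.06,-1.35,0,4.9]

```text
time: 14.0
tool_pos: [0.5192, -0.1002, 0.2251]
tcp_rot: [2.568, 1.799, 0.005]
wrist_force: [6.4, -4.5, -4.2]
width: 0.396
grip_force: 3.5
```

```bash
python3 st.py
```

```text
14.0 [ 0.5192 -0.1002  0.2251] th 0.331 r 0.1593 yaw 0.349 Ft -7.48 [ 6.36 -4.51 -4.19] opening 33.83345910471925 3.4517452865839005
```

Emit:
step_arm:
  motion:
    - [3.4,0.06,-1.35,0,4.9]

```text
time: 14.1
tool_pos: [0.5066, -0.0952, 0.2252]
tcp_rot: [2.643, 1.687, 0.005]
wrist_force: [5.7, -4.7, -2.7]
width: 0.401
grip_force: 3.5
```

```bash
python3 st.py
```

```text
14.1 [ 0.5066 -0.0952  0.2252] th 0.416 r 0.1593 yaw 0.434 Ft -7.12 [ 5.69 -4.73 -2.68] opening 34.278730664176656 3.462165892124176
```

Emit:
step_arm:
  motion:
    - [3.4,0.06,-1.35,0,4.9]

```text
time: 14.2
tool_pos: [0.4944, -0.0892, 0.2253]
tcp_rot: [2.712, 1.573, 0.004]
wrist_force: [5.1, -6.0, -2.6]
width: 0.402
grip_force: 3.5
```

```bash
python3 st.py
```

```text
14.2 [ 0.4944 -0.0892  0.2253] th 0.502 r 0.1593 yaw 0.52 Ft -7.36 [ 5.12 -5.98 -2.61] opening 34.323057607400116 3.4661856293678284
```

Emit:
step_arm:
  motion:
    - [3.4,0.06,1.35,0,-4.9]
    - [3.4,0.23,2.69,0,-9.7]
    - [3.4,0.51,4.01,0,-14.6]
    - [3.4,0.91,5.3,0,-19.5]
    - [3.4,1.41,6.56,0,-24.4]
    - [3.4,2.02,7.76,0,-29.2]
    - [3.4,2.73,8.91,0,-34.1]
    - [3.4,3.53,10.0,0,-39]
    - [3.4,4.43,11.0,0,-43.8]
    - [3.4,5.41,11.95,0,-48.7]
    - [3.4,6.46,12.8,0,-53.6]
    - [3.4,7.5,13.5,0,-58]
    - [3.4,7.5,13.5,0,-58]

```text
time: 15.5
tool_pos: [0.6483, -0.0879, 0.2248]
tcp_rot: [1.605, 2.7, 0.0]
wrist_force: [0.4, 0.1, 0.5]
width: 0.399
grip_force: 0.0
```

Emit:
step_arm:
  motion:
    - [3.4,0.06,-1.35,0,4.9]
    - [3.4,0.23,-2.69,0,9.7]

```text
time: 15.7
tool_pos: [0.6231, -0.0991, 0.2247]
tcp_rot: [1.834, 2.549, 0.002]
wrist_force: [-0.1, 0.8, -0.3]
width: 0.4
grip_force: 0.2
```

```bash
python3 st.py
```

```text
15.7 [ 0.6231 -0.0991  0.2247] th -0.335 r 0.1584 yaw -0.323 Ft -0.17 [-0.1  0.8 -0.3] opening 34.191913938764216 0.20616285502910614
```

Emit:
step_arm:
  motion:
    - [3.4,0.06,-1.35,0,4.9]

```text
time: 15.8
tool_pos: [0.6098, -0.1031, 0.2248]
tcp_rot: [1.942, 2.468, 0.002]
wrist_force: [-0.3, 0.5, -0.7]
width: 0.398
grip_force: 0.5
```

```bash
python3 st.py
```

```text
15.8 [ 0.6098 -0.1031  0.2248] th -0.247 r 0.1584 yaw -0.237 Ft 0.16 [-0.28  0.47 -0.73] opening 33.95429333638539 0.5119302682578564
```

Emit:
step_arm:
  motion:
    - [3.4,0.06,-1.35,0,4.9]

```text
time: 15.9
tool_pos: [0.5974, -0.1059, 0.2247]
tcp_rot: [2.045, 2.38, 0.004]
wrist_force: [6.4, 0.6, -2.7]
width: 0.397
grip_force: 3.2
```

Emit:
step_arm:
  motion:
    - [3.4,0.06,-1.35,0,4.9]

```text
time: 16.0
tool_pos: [0.5846, -0.1076, 0.2247]
tcp_rot: [2.144, 2.29, 0.005]
wrist_force: [7.0, -0.6, -3.0]
width: 0.397
grip_force: 3.4
```

```bash
python3 st.py
```

```text
16.0 [ 0.5846 -0.1076  0.2247] th -0.086 r 0.1587 yaw -0.066 Ft -6.87 [ 6.95 -0.6  -2.96] opening 33.9099325585024 3.363802582025528
```

Emit:
step_arm:
  motion:
    - [3.4,0.06,-1.35,0,4.9]

```text
time: 16.1
tool_pos: [0.5712, -0.1084, 0.2247]
tcp_rot: [2.239, 2.196, 0.005]
wrist_force: [6.8, -2.6, -4.2]
width: 0.395
grip_force: 3.4
```

```bash
python3 st.py
```

```text
16.1 [ 0.5712 -0.1084  0.2247] th -0.001 r 0.1589 yaw 0.02 Ft -6.79 [ 6.79 -2.63 -4.2 ] opening 33.6999546899373 3.4119929373264313
```

Emit:
step_arm:
  motion:
    - [3.4,0.06,-1.35,0,4.7]

```text
time: 16.2
tool_pos: [0.5577, -0.108, 0.2248]
tcp_rot: [2.327, 2.102, 0.005]
wrist_force: [6.7, -3.7, -4.5]
width: 0.397
grip_force: 3.5
```

Emit:
step_arm:
  motion:
    - [3.4,0.06,-1.35,0,4.7]

```text
time: 16.3
tool_pos: [0.5443, -0.1064, 0.2249]
tcp_rot: [2.411, 2.005, 0.005]
wrist_force: [6.4, -4.3, -3.8]
width: 0.396
grip_force: 3.5
```

```bash
python3 st.py
```

```text
16.3 [ 0.5443 -0.1064  0.2249] th 0.169 r 0.1591 yaw 0.184 Ft -7.08 [ 6.45 -4.28 -3.82] opening 33.85327638733149 3.4849418699741364
```

Emit:
step_arm:
  motion:
    - [3.4,0.06,-1.35,0,4.7]

```text
time: 16.4
tool_pos: [0.531, -0.1035, 0.225]
tcp_rot: [2.491, 1.904, 0.005]
wrist_force: [6.7, -3.8, -3.4]
width: 0.401
grip_force: 3.5
```

```bash
python3 st.py
```

```text
16.4 [ 0.531  -0.1035  0.225 ] th 0.254 r 0.1592 yaw 0.266 Ft -7.45 [ 6.7  -3.84 -3.38] opening 34.26356116449216 3.4918009489774704
```

Emit:
step_arm:
  motion:
    - [3.4,0.03,-0.95,0,3.4]

```text
time: 16.5
tool_pos: [0.5216, -0.1009, 0.225]
tcp_rot: [2.546, 1.83, 0.004]
wrist_force: [5.9, -5.9, -3.6]
width: 0.4
grip_force: 3.7
```

```bash
python3 st.py
```

```text
16.5 [ 0.5216 -0.1009  0.225 ] th 0.316 r 0.1593 yaw 0.325 Ft -7.49 [ 5.94 -5.93 -3.64] opening 34.1188287244658 3.723217025399208
```

Emit:
step_arm:
  motion:
    - [3.4,0.03,-0.95,0,3.4]

```text
time: 16.6
tool_pos: [0.513, -0.0979, 0.2251]
tcp_rot: [2.598, 1.754, 0.005]
wrist_force: [5.7, -6.1, -3.8]
width: 0.395
grip_force: 4.0
```

```bash
python3 st.py
```

```text
16.6 [ 0.513  -0.0979  0.2251] th 0.373 r 0.1593 yaw 0.383 Ft -7.54 [ 5.72 -6.06 -3.8 ] opening 33.72459866875036 3.954145163297653
```

Emit:
step_arm:
  motion:
    - [3.4,0.03,-0.95,0,3.4]

```text
time: 16.7
tool_pos: [0.5043, -0.0943, 0.225]
tcp_rot: [2.649, 1.676, 0.004]
wrist_force: [6.2, -6.6, -3.5]
width: 0.4
grip_force: 4.2
```

```bash
python3 st.py
```

```text
16.7 [ 0.5043 -0.0943  0.225 ] th 0.432 r 0.1594 yaw 0.443 Ft -8.38 [ 6.2  -6.56 -3.54] opening 34.16122716116668 4.204953610897064
```

Contact came at tool angle ~0.27, and the force is now about 8 N. The stop is close, so I'll swing back one tooth and a bit and finish in mid-range.

Emit:
step_arm:
  motion:
    - [3.4,0.06,1.35,0,-4.9]
    - [3.4,0.23,2.69,0,-9.7]
    - [3.4,0.51,4.01,0,-14.6]
    - [3.4,0.91,5.3,0,-19.5]
    - [3.4,1.41,6.56,0,-24.4]
    - [3.4,2.02,7.76,0,-29.2]
    - [3.4,2.35,8.3,0,-31.5]
    - [3.4,2.35,8.3,0,-31.5]

```text
time: 17.5
tool_pos: [0.5887, -0.1059, 0.2246]
tcp_rot: [2.094, 2.34, 0.002]
wrist_force: [-0.2, 0.9, 1.0]
width: 0.4
grip_force: 0.0
```

```bash
python3 st.py
```

```text
17.5 [ 0.5887 -0.1059  0.2246] th -0.113 r 0.1574 yaw -0.111 Ft 0.1 [-0.21  0.93  0.99] opening 34.14007858874984 0.0
```

Emit:
step_arm:
  motion:
    - [3.4,0.03,-0.95,0,3.4]
    - [3.4,0.11,-1.9,0,6.9]

```text
time: 17.7
tool_pos: [0.5689, -0.107, 0.2246]
tcp_rot: [2.235, 2.207, 0.001]
wrist_force: [1.0, 0.5, 0.3]
width: 0.397
grip_force: 0.6
```

```bash
python3 st.py
```

```text
17.7 [ 0.5689 -0.107   0.2246] th 0.013 r 0.1575 yaw 0.012 Ft -0.99 [1.   0.51 0.33] opening 33.937425305383954 0.5898857116699219
```

Emit:
step_arm:
  motion:
    - [3.4,0.03,-0.95,0,3.4]

```text
time: 17.8
tool_pos: [0.56, -0.1067, 0.2246]
tcp_rot: [2.298, 2.138, 0.003]
wrist_force: [6.2, -0.2, -4.7]
width: 0.397
grip_force: 3.2
```

```bash
python3 st.py
```

```text
17.8 [ 0.56   -0.1067  0.2246] th 0.07 r 0.1576 yaw 0.072 Ft -6.22 [ 6.22 -0.23 -4.75] opening 33.880803206783185 3.214379847049713
```

Emit:
step_arm:
  motion:
    - [3.4,0,-0.6,0,2.2]

```text
time: 17.9
tool_pos: [0.5546, -0.1063, 0.2246]
tcp_rot: [2.337, 2.093, 0.006]
wrist_force: [8.0, -0.2, -5.7]
width: 0.398
grip_force: 4.0
```

```bash
python3 st.py
```

```text
17.9 [ 0.5546 -0.1063  0.2246] th 0.104 r 0.1577 yaw 0.11 Ft -8.02 [ 8.04 -0.21 -5.71] opening 33.98033775556241 4.0116991102695465
```

Emit:
step_arm:
  motion:
    - [3.4,0,-0.6,0,2.2]

```text
time: 18.0
tool_pos: [0.5491, -0.1057, 0.2245]
tcp_rot: [2.376, 2.048, 0.006]
wrist_force: [8.1, -0.5, -5.7]
width: 0.399
grip_force: 4.1
```

```bash
python3 st.py
```

```text
18.0 [ 0.5491 -0.1057  0.2245] th 0.139 r 0.1577 yaw 0.148 Ft -8.12 [ 8.12 -0.51 -5.73] opening 34.06603899564137 4.094423800706863
```

Emit:
step_arm:
  motion:
    - [3.4,0,-0.6,0,2.2]

```text
time: 18.1
tool_pos: [0.5434, -0.1049, 0.2246]
tcp_rot: [2.415, 2.002, 0.007]
wrist_force: [9.2, -1.6, -4.7]
width: 0.402
grip_force: 4.2
```

```bash
python3 st.py
```

```text
18.1 [ 0.5434 -0.1049  0.2246] th 0.176 r 0.1578 yaw 0.186 Ft -9.4 [ 9.25 -1.65 -4.7 ] opening 34.31940094331441 4.214182645082474
```

Emit:
step_arm:
  motion:
    - [3.4,0,-0.6,0,2.2]

```text
time: 18.2
tool_pos: [0.5376, -0.1038, 0.2246]
tcp_rot: [2.453, 1.956, 0.007]
wrist_force: [9.5, -0.1, -5.7]
width: 0.399
grip_force: 4.3
```

```bash
python3 st.py
```

```text
18.2 [ 0.5376 -0.1038  0.2246] th 0.213 r 0.1579 yaw 0.225 Ft -9.34 [ 9.54 -0.08 -5.67] opening 34.088310506990354 4.337588846683502
```

Emit:
step_arm:
  motion:
    - [3.4,0,0,0,0]

```text
time: 18.3
tool_pos: [0.537, -0.1037, 0.2246]
tcp_rot: [2.453, 1.957, 0.006]
wrist_force: [6.7, -0.8, -5.5]
width: 0.396
grip_force: 3.6
```

```bash
python3 st.py
```

```text
18.3 [ 0.537  -0.1037  0.2246] th 0.217 r 0.1579 yaw 0.224 Ft -6.76 [ 6.74 -0.83 -5.53] opening 33.818738614805895 3.643653988838196
```

Emit:
step_arm:
  motion:
    - [3.4,0,0,0,0]
    - [3.4,0,0,0,0]
    - [3.4,0,0,0,0]

```text
time: 18.6
tool_pos: [0.5374, -0.1038, 0.2245]
tcp_rot: [2.452, 1.958, 0.006]
wrist_force: [6.8, -0.5, -4.1]
width: 0.399
grip_force: 3.5
```

```bash
python3 st.py
```

```text
18.6 [ 0.5374 -0.1038  0.2245] th 0.215 r 0.1579 yaw 0.223 Ft -6.79 [ 6.84 -0.48 -4.12] opening 34.05287176798909 3.5148341953754425
```

Emit:
step_arm:
  motion:
    - [3.4,0,-0.3,0,0.8]
    - [3.4,0,-0.5,0,1.6]

```text
time: 18.8
tool_pos: [0.5329, -0.1028, 0.2245]
tcp_rot: [2.479, 1.922, 0.007]
wrist_force: [8.2, -1.5, -6.2]
width: 0.394
grip_force: 4.4
```

```bash
python3 st.py
```

```text
18.8 [ 0.5329 -0.1028  0.2245] th 0.244 r 0.158 yaw 0.252 Ft -8.37 [ 8.25 -1.51 -6.19] opening 33.63835448805604 4.434173405170441
```

Emit:
step_arm:
  motion:
    - [3.4,0,0,0,0]
    - [3.4,0,0,0,0]

```text
time: 19.0
tool_pos: [0.5327, -0.1028, 0.2246]
tcp_rot: [2.479, 1.923, 0.007]
wrist_force: [7.7, -1.3, -5.0]
width: 0.396
grip_force: 3.9
```

```bash
python3 st.py
```

```text
19.0 [ 0.5327 -0.1028  0.2246] th 0.245 r 0.158 yaw 0.251 Ft -7.78 [ 7.69 -1.35 -5.03] opening 33.84719893047432 3.917582631111145
```

The driving force is about 9 N moving and 7.8 N at standstill. I'll let go and rise.

Emit:
step_arm:
  motion:
    - [3.4,0,0.4,0,0]
    - [4.5,0,0.4,0,0]
    - [4.5,0,0.4,0,0]
    - [4.5,0,0.4,-3,0]
    - [4.5,0,0.4,-7,0]
    - [4.5,0,0.4,-12,0]
    - [4.5,-3,0.4,-16,0]
    - [4.5,-3,0.4,-16,0]

```text
time: 19.8
tool_pos: [0.529, -0.1354, 0.3926]
tcp_rot: [2.473, 1.919, 0.009]
wrist_force: [0.2, 0.2, -0.0]
width: 0.525
grip_force: 0.0
```

```bash
python3 st.py; python3 - <<'E'
from h import *
snap('wrist','w3')
E
```

```text
19.8 [ 0.529  -0.1354  0.3926] th 0.222 r 0.1906 yaw 0.251 Ft -0.19 [ 0.23  0.15 -0.04] opening 44.80725074647394 0.0
```

View pics/w3.png

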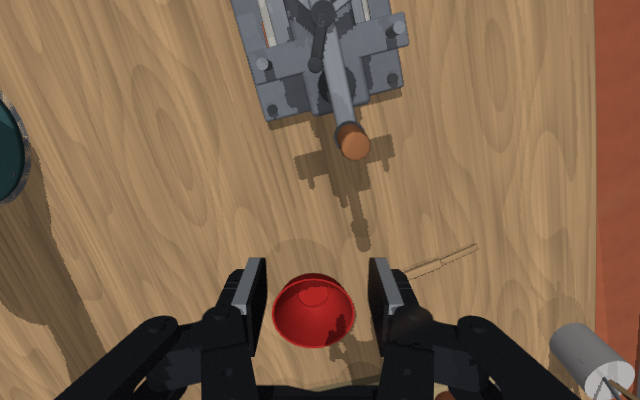

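The lever is still on the clockwise side (pivot (322,12), pin (315,65)), and the grip is at (355,143). One quick angle check.

```bash
python3 - <<'E'
from h import *
P=px('wrist','w3',322,12,.222);p=px('wrist','w3',315,65,.244);g=px('wrist','w3',355,145,.262)
S=np.array([.571,.0505,0]);an=lambda a,b:np.arctan2(-(b-a)[0],-(b-a)[1])
print(P,p,g,'handle',an(S,g),an(S,P),'lever',an(P,p)-an(S,g))
E
```

```text
[ 0.56900749 -0.00767905  0.222     ] [ 0.5534687  -0.04515045  0.244     ] [ 0.56832438 -0.10880567  0.262     ] handle 0.01679392755610544 0.03423447745992207 lever 0.3763067466912678
```

```bash
python3 -c "
from workcell import bot
print(bot.finish_job())"
```

```text
the job is handed in; nothing more can be done
None
```

I flipped the lever fully to tighten, worked the handle until tightening took about 9 N at the grip, then let go with the lever still set to tighten. The handle sprang back about 0.2 rad as I released it, and I handed in without re-pushing to confirm the screw had held.

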